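# Knock a stuck brass sleeve out of a heating block

### The arm

A 7-joint arm with a two-finger parallel gripper is mounted at the origin on the work surface. World frame = base frame: x ahead of the robot, y to its left, z up, the work surface at z = 0. Lengths are in mm, angles in degrees, forces in N, time in s.
With the tool pointing down it reaches from about 425 to 875 mm from the base axis. Payload 4.7 kg.
Tool frame: the origin (TCP) lies between the finger pads; the fingertips stand r.tips_ahead ahead of it and the grasp point (between the pads) lies 5 mm behind it (r.tips_ahead is the distance from the TCP to the fingertips, in mm); y points along the fingers, x is the direction in which the jaws open and shut, and the axes are right-handed (so a half turn about y gives the same grasp; the last joint's range is limited). The gripper opens to 85 mm and grips with 20 to 120 N. Pads are 22 mm wide; open, the fingers measure 114 mm over their backs; the gripper's body (76 mm by 85 mm) begins 54 mm behind the grasp point. The pads swing forward as they close: fully open they stand 13 mm farther back than shut.
Start: joints at [-73.619, 18.392, -4.016, 83.108, 1.295, 78.541, -3.26], TCP at [174.528, 626.149, 245.349] pointing down, gripper open.
Joint ranges: [-163.93, 163.93], [-17.29, 119.83], [-79.2, 71.16], [3.27, 140.29], [-89.18, 269.18], [5.43, 117.66], [-154.24, 154.24]. Speed limits (degrees/s): [147.25, 147.25, 180, 180, 180, 180, 180].

### API

Orientations are given as [roll, pitch, yaw] about the fixed x, y, z axes, in that order (R = Rz(yaw) Ry(pitch) Rx(roll)).
In Python, from cell import r, effector, solve_ik, readout, imaging, job gives the robot as it stands. The module is installed in compiled form; this text tells all that it offers. Calls block until the motion is done:
- r.move_to(position, orientation): joint-space move of the TCP to a pose.
- r.servo_line(position, frame=None, velocity=150, guard=None): straight line of the TCP; frame=None keeps the orientation; velocity is the mean speed in mm/s. With guard (N) it stops when the force on the tool has changed by that much, and returns True; else False.
- r.set_joints(angles): joint-space move.
- effector.ungrasp() and effector.gripper_close(newtons=None): open the fingers fully, or close them until they stop; newtons is the grip in N (None keeps the last).
- r.sleep(seconds).
- solve_ik(position, orientation): joint angles nearest the present ones, or None.
- readout.get_obs(): the state.
- imaging.read_camera(name): name is "scene" or "top"; returns a dict with "img" (400x640x3 uint8, red, green, blue), "fx", "fy", "cx", "cy" (pixels), "dist" ([k1, k2, p1, p2, k3] as OpenCV has them; the pictures are not rectified), "R" (3x3) and "t" (3): a world point X has camera coordinates R X + t. Camera axes: x right, y down, z forward; pixel columns grow to the right and rows downward; lengths in mm; the calibration is good to about 2 mm. A picture is of the moment at which its call begins. There is no depth.
A pose or a line that the arm cannot do raises r.PlanningError and nothing moves.
- job.hand_in(): hands the job in, once; it reports no verdict.
Trained networks look in the newest picture that a camera, given by its name, has taken for a name from the list of things; names that differ only in an ending like _2 or _b are one class to them, and where a whole thing is asked for, a point or a joint stands for the part that bears it (a point fixed in the world has none). Each returns a list of dicts, best first, with "confidence" (0 to 1); they miss things now and then, are a little off and sometimes report something else, mostly with a low value. They report only what shows in the picture. A call takes as long as a camera call. They do not tell look-alikes from the thing itself.
- imaging.boxes_of(camera, name): "uv" ([column, row] in pixels, amid what is visible of it).
- imaging.trace(camera, name): "region" (400x640 bool, what is visible of it) and "uv" ([column, row] in pixels, amid what is visible of it).
- imaging.tip_of(camera, name): "uv" ([column, row] in pixels: a listed point, or the origin of a listed thing).
The state is a dict: "time_s": time; "q": joint angles; "dq": joint speeds; "joint_torque": joint torques, N m; "tool_pos": TCP position; "tool_rot": TCP orientation; "force": force on the tool from outside, world axes, zero at the start; "moment": the same for the moment, N m; "width": opening from 0.0 (shut) to 1.0 (fully open).
Only numpy, scipy, OpenCV 4.12 (cv2) and the standard library are available. Lean on these libraries where they do the work, as an engineer would, in place of code of your own. Each camera call takes 0.05 s, during which the arm holds its last target.

### The job

The brass tube sleeve is stuck down in the bore of the aluminium heating block. Set the block over the post of the knock-out stand so that the post goes up through the hole in the block's underside, feeling for the hole and pressing gently, until the block sits flat on the stand's base and the sleeve has been poked up; leave the block there, take the sleeve out and stand it gently upright on the floor of the shallow steel tray. Leave the other things on the bench where they are.

Things in the scene. Friction and masses are not known exactly. Their poses are not given: they have to be found in the camera images.
- block_center (a point): centre (half-way up) of the loose aluminium heating block holding the sleeve: 64 mm along its x, 50 along its y, 42 tall, about 0.33 kg, z up. Grip it across its y by the flat 50 mm sides, leaving room above its middle for the sleeve to come up 16 mm proud. A 29.6 mm bore goes 32 mm down from the middle of its top.
- block_hole (a point): centre of the 14 mm access hole in the middle of the block's underside (21 mm below the block's centre); it runs up through the 10 mm thick floor into the bore, on the same axis. Sprung balls in the bore hold the sleeve: it gives way at roughly 8 to 15 N, then rubs until it has risen 10 mm; from there it is loose.
- sleeve_center (a point): centre (half-way up) of the loose brass sleeve: closed-bottomed, 28 mm in diameter (0.8 mm deep groove round its lower half), 30 mm tall, about 0.09 kg, z along its axis. At the start it is fully down in the block's bore, its top 2 mm below the block's top, so it cannot be gripped. With the block fully down on the stand it stands 16 mm above the block's top.
- stand: knock-out stand fixed to the bench: grey base plate 130 mm along its x, 84 along its y, 12 thick; origin at the centre of its underside, z up. With the block flat on the plate the block's centre is 33 mm above this origin.
- slot_mid (a point): middle of the slot along the stand's x axis, on top of the base plate. A vertical steel post, 11 mm in diameter, 28 mm tall above the plate, is clamped in the slot at y = 0, anywhere from 12 mm before to 12 mm beyond this point along the stand's x: where is not measured, so find it by feel or by looking. It does not shift under gentle forces.
- tray: shallow stainless tray fixed on the bench: 130 mm along its x, 110 mm along its y, rim 12 mm high, walls 4 mm thick; origin at the centre of its underside, its inner floor 4 mm above the origin, empty.
- probe_sleeve: slim flanged steel tube, 16 mm wide, 45 mm tall (22 mm flange at the foot), standing on the bench. A bystander; origin at its underside.
- stopper: black rubber stopper, 30 mm wide, 28 mm tall, on the bench. A bystander; origin at its underside.
- tube_block: solid aluminium block 64 x 50 x 42 mm with six small shallow holes in its top and no sleeve: not the one to work on. A bystander; origin at its underside.
- jar: small white jar, 48 mm wide, 60 mm tall. A bystander; origin at its underside.
- spatula: steel spatula lying flat, double-ended, 174 mm long along its x. A bystander; origin at its underside, mid-length.
There are look-alikes about, which are no part of the job. Of the things like the stand, leave any that is brown or purple; of the rest the smaller one is meant.

How it is judged (in metres and radians):
On the way:
1. the block sits flat on the stand's base plate, over the post, and the sleeve has been poked up at least 14 mm in it (z of block_center in the frame of stand between 0.03 and 0.0355 m and angle between block_center's own z axis and vertical below 0.05 rad and horizontal distance between block_center and stand below 0.018 m and z of sleeve_center in the frame of block_center above 0.018 m), for 0.2 s.
At the end, for the whole second after the job is handed in: The sleeve stands upright (within 0.1 rad) at rest on the tray's floor, inside its rim; the block is left at rest flat on the stand's base plate over the post (centre 30 to 35.5 mm above the stand's origin and within 18 mm of it sideways, tilt under 0.05 rad) (z of block_center in the frame of stand between 0.03 and 0.0355 m and angle between block_center's own z axis and vertical below 0.05 rad and horizontal distance between block_center and stand below 0.018 m and x of sleeve_center in the frame of tray between -0.05 and 0.05 m and y of sleeve_center in the frame of tray between -0.042 and 0.042 m and z of sleeve_center in the frame of tray between 0.0165 and 0.0215 m and angle between sleeve_center's own z axis and vertical below 0.1 rad and linear speed of each of sleeve, block below 0.02 m/s); the robot touches nothing.
It fails at once if the block is pressed on the stand or its post with more than 40 N (contact force between block and stand above 40 N).
It fails at once if the sleeve is pressed on the post with more than 40 N (contact force between sleeve and stand above 40 N).
It fails at once if the sleeve is dropped: moving faster than 0.6 m/s with neither the fingers nor the block touching it (contact force between each of the fingers, block and sleeve below 0.02 N and linear speed of sleeve above 0.6 m/s).
It fails at once if a bystander is moved more than 25 mm (distance of any of probe_sleeve, stopper, tube_block, jar, spatula from where it was at the start of the episode above 0.025 m).
It also fails if it takes over 72 s, if anything falls off the work surface, if the arm or the gripper's body presses on something with over 40 N, if the wrist force passes 120 N, or if a joint passes its speed limit or range.

## Working session

There is one attempt and no reset: what is moved stays moved. The work goes in short steps, each a Python script; the robot and the scene stay as the last script left them, time stands still between calls to the robot, and variables do not carry over. Pictures are saved under pics/ and viewed, and the job is handed in when it is done.

```bash
mkdir -p pics; ls
python3 - <<'E'
from cell import r, effector, solve_ik, readout, imaging, job
import cv2,numpy as np
o=readout.get_obs(); print(o['time_s'],o['tool_pos'],o['tool_rot'],o['force'],o['width'],r.tips_ahead)
for c in ['scene','top']:
    d=imaging.read_camera(c); cv2.imwrite(f'pics/{c}0.png',d['img'][:,:,::-1]); print(c,d['fx'],d['fy'],d['cx'],d['cy'],d['dist'],np.round(d['R'],3).tolist(),d['t'])
    for n in ['block_center','block_hole','stand','slot_mid','tray','probe_sleeve','stopper','tube_block','jar','spatula']:
        print(c,n,[(np.round(x['uv']).tolist(),round(x['confidence'],2)) for x in imaging.tip_of(c,n)])
E
```

```text
pics
0.0 [174.42443128 625.61360179 244.19498395] [-90.00549858   0.1122491   74.42555916] [ 0.65413097 -0.45815498  0.22448466] 0.9978810871633864 14.0
scene 490.18372822152065 490.18372822152065 315.8750233568017 202.8330730233763 [0.03848603 0.         0.         0.         0.        ] [[-0.809, 0.588, 0.016], [0.338, 0.487, -0.806], [-0.481, -0.646, -0.592]] [ 438.34857082 -132.4844526  1257.72661636]
scene block_center [([253.0, 168.0], 0.78)]
scene block_hole [([257.0, 175.0], 0.94), ([324.0, 179.0], 0.6)]
scene stand [([314.0, 146.0], 0.9), ([316.0, 243.0], 0.83), ([498.0, 249.0], 0.77), ([380.0, 193.0], 0.64)]
scene slot_mid [([384.0, 191.0], 0.95), ([317.0, 140.0], 0.88), ([499.0, 248.0], 0.74), ([318.0, 239.0], 0.72), ([395.0, 233.0], 0.68)]
scene tray [([255.0, 162.0], 0.68), ([418.0, 312.0], 0.61)]
scene probe_sleeve [([397.0, 230.0], 0.47)]
scene stopper [([324.0, 181.0], 0.63)]
scene tube_block [([202.0, 214.0], 0.77)]
scene jar [([305.0, 310.0], 0.86), ([257.0, 164.0], 0.48)]
scene spatula [([222.0, 265.0], 0.75)]
top 461.6719535566927 461.6719535566927 313.68895188894487 197.85615930134622 [-0.02053163  0.          0.          0.          0.        ] [[0.025, -1.0, 0.007], [-0.98, -0.026, -0.198], [0.198, -0.002, -0.98]] [-30.34491338 522.70320551 929.6779159 ]
top block_center [([414.0, 193.0], 0.67)]
top block_hole [([412.0, 198.0], 0.92), ([292.0, 181.0], 0.59)]
top stand [([293.0, 180.0], 0.83), ([308.0, 284.0], 0.75), ([183.0, 303.0], 0.72), ([425.0, 289.0], 0.62), ([314.0, 111.0], 0.16)]
top slot_mid [([431.0, 287.0], 0.91), ([302.0, 283.0], 0.8), ([290.0, 182.0], 0.78), ([183.0, 300.0], 0.57)]
top tray [([183.0, 198.0], 0.97)]
top probe_sleeve [([256.0, 250.0], 0.46)]
top stopper [([358.0, 247.0], 0.48), ([411.0, 198.0], 0.39)]
top tube_block [([384.0, 129.0], 0.74)]
top jar [([236.0, 134.0], 0.91)]
top spatula [([312.0, 112.0], 0.7)]
```

View pics/scene0.png

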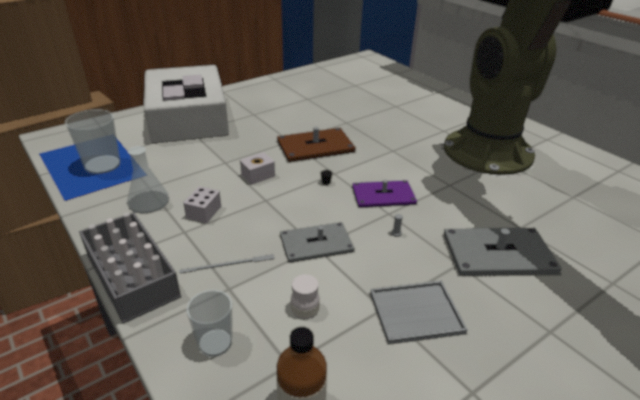

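View pics/top0.png

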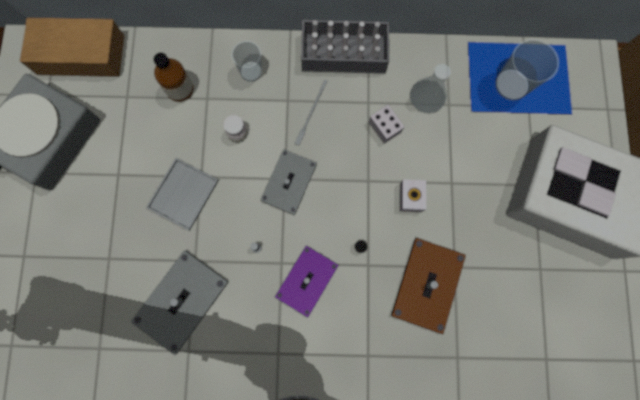

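The top view has the block with the brass ring at (414,195), and a six-hole look-alike, tube_block, at (386,124). There are four stand-like plates:
- brown at (430,286)
- purple at (307,281)
- large grey at (181,301)
- small grey at (290,181)

By the description I choose the small grey one. The tray is at (183,195). Next I'll take close crops and measure.

```bash
cat > h.py <<'E'
from cell import r, effector, solve_ik, readout, imaging, job
import cv2,numpy as np
def K(d): return np.array([[d['fx'],0,d['cx']],[0,d['fy'],d['cy']],[0,0,1.]])
def onplane(d,uv,z):
    uv=np.array(uv,float).reshape(-1,1,2)
    n=cv2.undistortPoints(uv,K(d),np.array(d['dist'])).reshape(-1,2)
    R=np.array(d['R']);t=np.array(d['t'])
    dirs=np.c_[n,np.ones(len(n))]@R; C=-R.T@t
    s=(z-C[2])/dirs[:,2]
    return C+dirs*s[:,None]
def proj(d,X):
    R=np.array(d['R']);t=np.array(d['t'])
    return cv2.projectPoints(np.array(X,float).reshape(-1,1,3),cv2.Rodrigues(R)[0],t,K(d),np.array(d['dist']))[0].reshape(-1,2)
def crop(d,c,h,f,name,pts=None):
    im=d['img'][:,:,::-1]; x0=int(c[0]-h);y0=int(c[1]-h)
    cr=cv2.resize(im[max(y0,0):y0+2*h,max(x0,0):x0+2*h],None,fx=f,fy=f,interpolation=cv2.INTER_CUBIC)
    if pts is not None:
        for p in pts: cv2.circle(cr,(int((p[0]+.5-max(x0,0))*f),int((p[1]+.5-max(y0,0))*f)),2,(0,0,255),-1)
    return cr
E
python3 - <<'E'
from h import *
D={}
for c in ['scene','top']: D[c]=imaging.read_camera(c)
import pickle; pickle.dump(D,open('D.pkl','wb'))
a=[crop(D['top'],(290,181),35,5,''),crop(D['top'],(414,195),35,5,'')]
b=[crop(D['scene'],(316,240),35,5,''),crop(D['scene'],(257,168),35,5,'')]
cv2.imwrite('pics/crop1.png',np.vstack([np.hstack(a),np.hstack(b)])[:600])
M={}
for c in D:
  for n,z in [('stand',12),('block_center',42),('tray',12)]:
    for i,x in enumerate(imaging.trace(c,n)):
        m=x['region'];M[c,n,i]=m
        cs,_=cv2.findContours(m.astype(np.uint8),0,1); k=max(cs,key=cv2.contourArea)
        P=onplane(D[c],k.reshape(-1,2),z)[:,:2]
        (cx,cy),(w,h),an=cv2.minAreaRect(P.astype(np.float32))
        print(c,n,np.round(x['uv']),round(x['confidence'],2),'rect',round(cx,1),round(cy,1),round(w,1),round(h,1),round(an,1))
pickle.dump(M,open('M.pkl','wb'))
E
```

```text
scene stand [312. 146.] 0.95 rect 350.0 -272.0 151.4 186.6 75.4
scene stand [383. 191.] 0.7 rect 355.3 -3.5 101.5 133.6 60.4
scene stand [318. 239.] 0.62 rect 573.3 43.8 93.7 130.1 69.0
scene stand [500. 250.] 0.58 rect 303.5 263.5 140.9 193.8 55.8
scene stand [255. 169.] 0.36 rect 531.7 -249.9 108.5 91.2 88.1
scene block_center [257. 166.] 0.96 rect 553.9 -207.3 105.5 93.5 89.2
scene tray [416. 312.] 0.94 rect 540.8 279.0 121.7 137.7 64.6
top stand [182. 301.] 0.86 rect 299.6 261.8 123.3 188.1 57.0
top stand [306. 282.] 0.79 rect 351.8 -5.7 87.3 131.7 60.9
top stand [289. 180.] 0.77 rect 569.8 40.6 83.4 131.2 68.6
top stand [427. 288.] 0.64 rect 348.9 -266.7 120.9 184.9 72.5
top block_center [414. 196.] 0.8 rect 537.0 -229.0 56.6 71.4 89.3
top tray [182. 195.] 0.77 rect 535.2 275.8 112.8 129.3 64.0
top tray [409. 198.] 0.35 rect 543.3 -235.6 62.2 74.1 88.7
```

View pics/crop1.png

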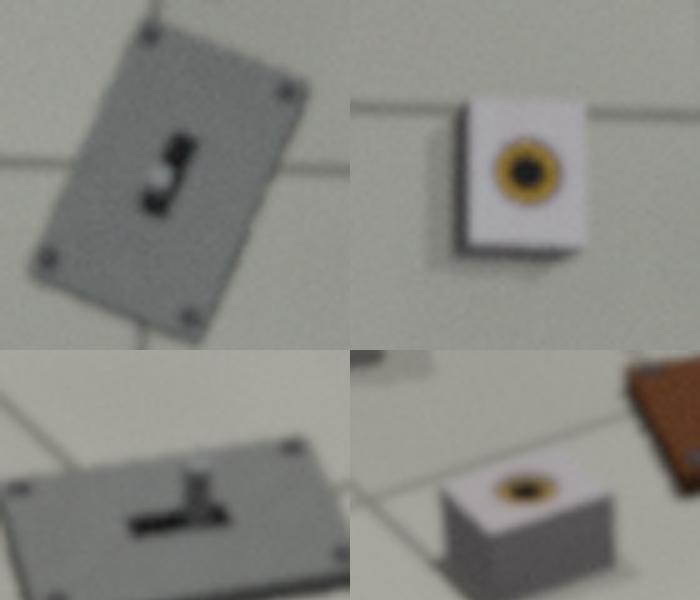

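The crops show the brass ring in the block's bore with no six-hole pattern, so this is the right block. The small grey plate measures 131 x 83 mm, matching the described stand. Its post is visible left of and below the middle of the slot. Next I'll refine the block top, bore and post positions.

Run:
```python
from h import *
import pickle
D=pickle.load(open('D.pkl','rb'))
d=D['top']; im=d['img']
hsv=cv2.cvtColor(im,cv2.COLOR_RGB2HSV)
# block top: brightness
g=im.astype(int).min(2)
print('block row',im[195,395:440].tolist()[::4])
print('rows bright', g[205,392:438].tolist()); print('col',g[170:220,404].tolist())
# brass
b=(im[:,:,0].astype(int)-im[:,:,2]>35); b[:, :380]=0;b[:,450:]=0;b[:165]=0;b[225:]=0
ys,xs=np.nonzero(b);print('brass',len(xs),xs.mean(),ys.mean(),onplane(d,[[ (xs.min()+xs.max())/2,(ys.min()+ys.max())/2],[xs.mean(),ys.mean()]],40))
print('post grid'); print(g[172:192,276:300])
d=D['scene'];im=d['img'];g=im.astype(int).min(2)
b=(im[:,:,0].astype(int)-im[:,:,2]>35); b[:, :235]=0;b[:,275:]=0;b[:150]=0;b[180:]=0
ys,xs=np.nonzero(b);print('brass sc',len(xs),xs.mean(),ys.mean(),onplane(d,[[ (xs.min()+xs.max())/2,(ys.min()+ys.max())/2],[xs.mean(),ys.mean()]],40))
print(g[222:248,308:332])
```

```text
block row [[135, 136, 129], [98, 99, 94], [145, 143, 148], [148, 143, 140], [80, 64, 36], [30, 29, 27], [128, 108, 54], [164, 161, 165], [149, 151, 146], [149, 150, 143], [149, 150, 143], [150, 151, 144]]
rows bright [142, 142, 132, 128, 124, 123, 117, 94, 71, 75, 106, 147, 162, 167, 166, 164, 165, 165, 165, 166, 163, 164, 165, 166, 165, 165, 165, 165, 165, 164, 166, 163, 164, 163, 156, 144, 144, 141, 141, 141, 143, 140, 143, 142, 142, 142]
col [142, 141, 145, 144, 143, 144, 144, 144, 147, 154, 159, 161, 160, 159, 162, 158, 159, 159, 162, 161, 161, 162, 162, 162, 160, 163, 162, 164, 162, 163, 159, 163, 162, 163, 163, 162, 162, 154, 132, 98, 82, 92, 108, 120, 125, 134, 138, 144, 140, 140]
brass 96 413.9270833333333 194.07291666666666 [[ 540.00582894 -233.65180808   40.        ]
 [ 539.84034209 -233.49067111   40.        ]]
post grid
[[103 105 105 106 107 106 104 106 107 103 104 104 101  89  78  81  86  99
  103 105 107 106 106 108]
 [109 102 103 108 105 106 107 107 107 105 107 100  92  70  53  52  64  75
   90 100 102 106 103 107]
 [106 104 107 106 106 106 104 105 104 107 106  95  79 
[... 3819 characters left out ...]
50  57  62  61  66  73  80  86  90  93  98  98 100 101 101 102 103
  107 109 113 113 115 115]
 [ 80  81  87  92  94  96  98 102 108 110 110 112 112 112 113 113 112 112
  114 115 115 115 114 115]
 [103 104 107 109 111 112 113 112 113 116 115 116 116 116 116 115 115 117
  117 115 114 116 115 118]
 [114 113 114 115 115 114 116 116 116 117 117 116 117 118 116 117 116 116
  116 117 116 115 116 117]
 [115 114 116 116 117 115 116 117 117 117 117 118 116 118 117 116 114 116
  116 114 116 116 118 119]
 [117 117 116 117 117 116 118 118 118 118 118 118 119 118 117 116 115 115
  116 115 114 115 115 116]
 [115 117 116 117 116 118 117 118 118 118 117 115 117 116 117 117 115 114
  116 116 116 117 117 118]]
```

Run:
```python
from h import *
import pickle
D=pickle.load(open('D.pkl','rb'))
d=D['top']; im=d['img']; g=im.astype(np.uint8).min(2)
x0,y0=385,165
s=cv2.resize(g[165:225,385:445],None,fx=8,fy=8,interpolation=cv2.INTER_CUBIC)
m=(s>153).astype(np.uint8); m=cv2.morphologyEx(m,cv2.MORPH_OPEN,np.ones((17,17)))
cs,_=cv2.findContours(m,0,1);k=max(cs,key=cv2.contourArea).reshape(-1,2)
k=(k+.5)/8-.5+[x0,y0]
print('block',cv2.minAreaRect(onplane(d,k,42)[:,:2].astype(np.float32)))
print('post top cam',onplane(d,[[286.4,180.7]],40)); s=D['scene']
print('post scene',onplane(s,[[320.4,226.5]],40))
print('trace tray/stand etc'); 
for n,z in [('tray',4),('stand',0),('slot_mid',12)]:
  for c in D: print(n,c,[(np.round(onplane(D[c],[x['uv']],z)[0][:2],1).tolist(),round(x['confidence'],2)) for x in (imaging.read_camera(c),imaging.tip_of(c,n))[1]])
# model reprojection check stand
def rect(c,yaw,w,h,z):
    a=np.radians(yaw);R=np.array([[np.cos(a),-np.sin(a)],[np.sin(a),np.cos(a)]])
    P=np.array([[w,h],[w,-h],[-w,-h],[-w,h],[0,0]])/2.@R.T+c; return np.c_[P,np.full(5,z)]
o=[]
for c,uv1,uv2 in [('top',(290,181),(414,195)),('scene',(316,240),(257,168))]:
    P=np.vstack([rect((569.8,40.6),-21.4,130,84,12),[[569.8,40.6,12]]])
    o.append(np.hstack([crop(D[c],uv1,30,6,'',proj(D[c],P)),crop(D[c],uv2,30,6,'',proj(D[c],np.vstack([rect((539.5,-233.7),-.8,64,50,42),rect((539.5,-233.7),-.8,64,50,0)])))]))
cv2.imwrite('pics/rep.png',cv2.resize(np.vstack(o),(600,600)))
```

```text
block ((541.4515380859375, -234.71629333496094), (49.30775833129883, 63.32154846191406), 88.72344970703125)
post top cam [[562.18915186  43.18346139  40.        ]]
post scene [[562.07724852  41.50127347  40.        ]]
trace tray/stand etc
tray scene [([536.9, 273.6], 0.97)]
tray top [([529.2, 273.9], 0.8), ([414.6, 108.9], 0.49)]
stand scene [([297.8, 257.1], 0.95), ([357.3, -271.5], 0.88), ([350.4, -9.0], 0.86), ([566.3, 36.1], 0.63)]
stand top [([352.2, -14.2], 0.74), ([580.1, 38.2], 0.6), ([340.7, -262.5], 0.6), ([299.2, 255.0], 0.56)]
slot_mid scene [([293.0, 263.5], 0.94), ([569.2, 43.1], 0.77), ([344.3, -271.4], 0.57)]
slot_mid top [([574.9, 35.0], 0.85), ([302.0, 263.0], 0.85), ([343.0, -270.8], 0.74), ([354.6, -2.4], 0.71)]
```

View pics/rep.png

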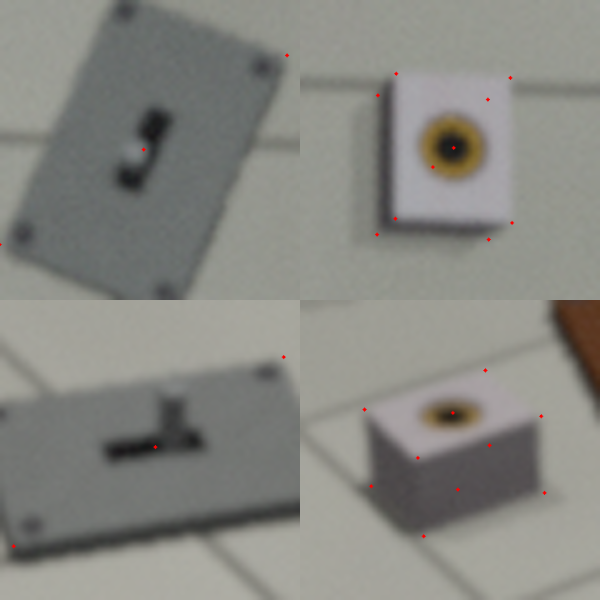

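Run:
```python
from h import *
O=[-90,0,89]
def ob(s):
    o=readout.get_obs();print(s,round(o['time_s'],2),np.round(o['tool_pos'],1),np.round(o['tool_rot'],1),np.round(o['force'],1),round(o['width'],3))
r.move_to([540.2,-234.1,150],O); ob('above')
d=imaging.read_camera('top');cv2.imwrite('pics/a1.png',d['img'][:,:,::-1])
d=imaging.read_camera('scene');cv2.imwrite('pics/a2.png',d['img'][:,:,::-1])
print(r.servo_line([540.2,-234.1,22],velocity=80,guard=8)); ob('down')
effector.gripper_close(80); ob('closed')
r.sleep(.3);ob('')
```

```text
above 5.38 [ 540.7 -233.2  149.9] [-90.   -0.   89.1] [-0.5  0.7  0.7] 0.999
False
down 7.23 [ 540.5 -234.2   22.5] [-90.   0.  89.] [ 0.1  0.1 -0.2] 1.001
closed 7.66 [ 540.6 -234.5   22.5] [-90.1   0.   89. ] [ 0.9 -0.7  2.9] 0.577
 7.96 [ 540.6 -234.5   22.5] [-90.1   0.   89. ] [-0.6 -0.3  6. ] 0.576
```

Run:
```python
from h import *
O=[-90,0,68.6]
def ob(s):
    o=readout.get_obs();print(s,round(o['time_s'],2),np.round(o['tool_pos'],1),np.round(o['tool_rot'],1),np.round(o['force'],1),round(o['width'],3))
r.servo_line([540.6,-234.5,140],velocity=120); ob('lift')
r.move_to([562.5,43,130],O); ob('over')
r.servo_line([562.5,43,72],velocity=100); r.sleep(.3);ob('over')
D={c:imaging.read_camera(c) for c in ['scene','top']}
a=crop(D['top'],(290,175),40,5,''); b=crop(D['scene'],(318,220),40,5,'')
cv2.imwrite('pics/b1.png',np.hstack([a,b])); import pickle;pickle.dump(D,open('D2.pkl','wb'))
```

```text
lift 9.09 [ 540.  -234.1  139.1] [-89.9  -0.   89. ] [-0.2  0.2 -4.7] 0.57
over 10.17 [562.5  41.1 130. ] [-90.    0.1  68.5] [-0.2 -1.2 -4.4] 0.577
over 11.2 [562.8  43.2  72.5] [-90.   -0.   68.6] [-0.2  0.2 -5.1] 0.576
```

View pics/b1.png

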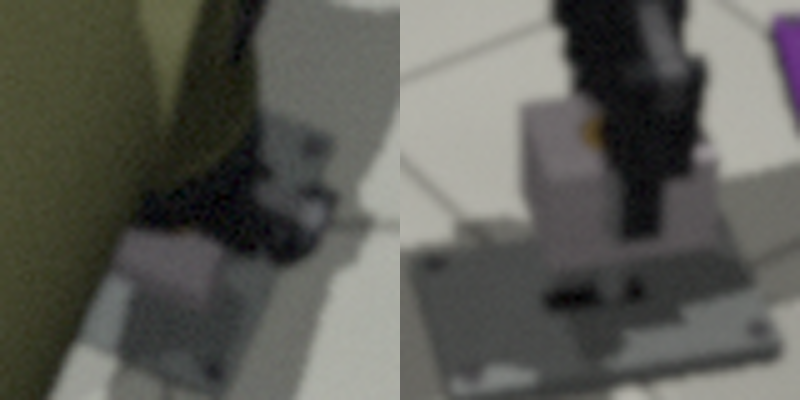

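```bash
cat >> h.py <<'E'
def ob(s):
    o=readout.get_obs();print(s,round(o['time_s'],2),np.round(o['tool_pos'],1),np.round(o['tool_rot'],1),np.round(o['force'],1),np.round(o['moment'],2),round(o['width'],3),flush=True);return o
E
python3 - <<'E'
from h import *
c=np.array([563.0,42.7]); ex=np.array([.931,-.365]);ey=np.array([.365,.931])
r.servo_line([*c,66],velocity=60)
offs=[(0,0),(1.5,0),(-1.5,0),(0,1.5),(0,-1.5)]
for a,b in offs:
    p=c+a*ex+b*ey
    r.servo_line([*p,66],velocity=40)
    h=r.servo_line([*p,56.5],velocity=12,guard=4); o=ob((a,b,h))
    if o['tool_pos'][2]<58.5: print('IN');break
    r.servo_line([*p,66],velocity=40)
E
```

```text
(0, 0, False) 12.74 [563.1  42.7  56.6] [-90.   -0.   68.6] [-0.4 -0.6 -5.5] [-0.02  0.01  0.01] 0.572
IN
```

Run:
```python
from h import *
p=[563.0,42.7]
for z in [50,46,42,38,36]:
    h=r.servo_line([*p,z],velocity=8,guard=24); ob((z,h))
    if h: break
else:
    h=r.servo_line([*p,33.5],velocity=4,guard=12); ob(('end',h))
```

```text
(50, False) 13.7 [563.2  42.7  50.3] [-90.   -0.   68.6] [-2.1  0.   1.1] [0.01 0.35 0.05] 0.578
(46, False) 14.35 [563.2  42.6  45.8] [-90.    0.   68.6] [-0.2 -0.1 -1.6] [-0.05 -0.15 -0.07] 0.573
(42, False) 15.0 [562.7  42.7  41.7] [-90.    0.   68.6] [ 0.5  0.6 -4. ] [ 0.09 -0.02  0.02] 0.574
(38, False) 15.65 [563.   42.7  38. ] [-90.    0.   68.6] [ 0.4  0.4 -3.7] [-0.03  0.03  0.02] 0.571
(36, False) 16.05 [562.9  42.7  35.9] [-90.    0.   68.6] [-0.4  0.3 -4. ] [0.01 0.   0.01] 0.567
('end', True) 16.64 [563.   42.7  34.5] [-90.   -0.   68.6] [-0.3  0.8  4.8] [-0.02  0.02 -0.02] 0.572
```

Run:
```python
from h import *
effector.ungrasp(); ob('open')
r.servo_line([563,42.7,130],velocity=120); ob('up')
r.move_to([500,180,250],[-90,0,68.6]); r.sleep(.2);ob('aside')
D={c:imaging.read_camera(c) for c in ['scene','top']}
import pickle;pickle.dump(D,open('D3.pkl','wb'))
a=crop(D['top'],(290,175),40,5,''); b=crop(D['scene'],(318,220),40,5,'')
cv2.imwrite('pics/c1.png',np.hstack([a,b]));cv2.imwrite('pics/c2.png',D['top']['img'][:,:,::-1])
```

```text
open 17.1 [561.4  42.8  33.1] [-89.8   0.1  68.6] [-0.3  0.7 -0. ] [ 0.03 -0.04  0.05] 1.004
up 18.06 [562.4  42.8 129.3] [-89.7   0.1  68.6] [-0.2 -1.2 -0.5] [-0.01 -0.04  0.01] 1.003
aside 19.05 [500.1 178.2 248.8] [-90.    0.1  68.4] [ 0.3 -0.8  0. ] [-0.    0.02 -0.  ] 0.998
```

View pics/c1.png

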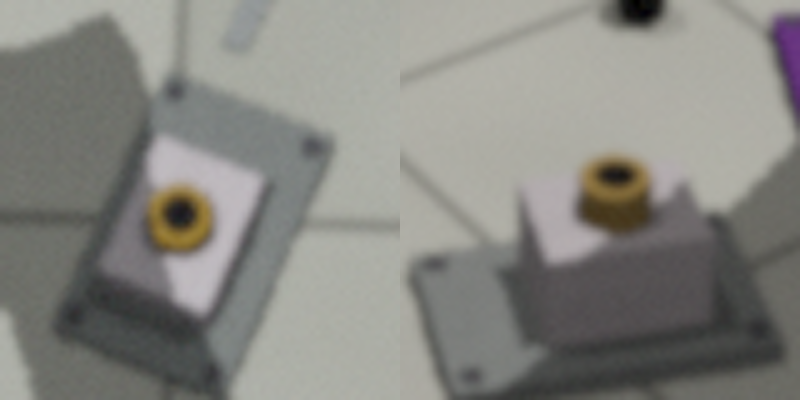

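View pics/c2.png

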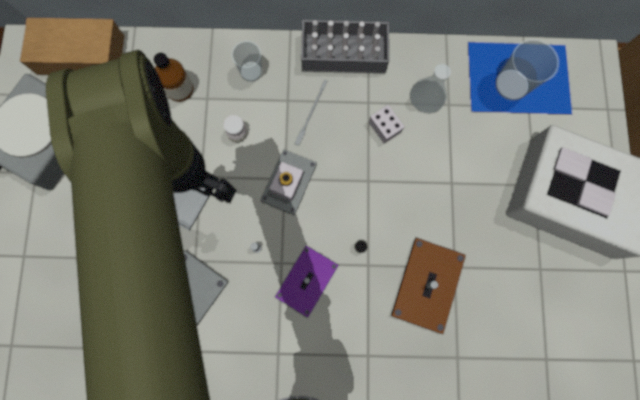

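The block sits flat on the small grey stand. In the enlarged crop the brass sleeve stands proud, at about (180,217) in the top half and (615,180) in the scene half. Next I'll take the sleeve.

Run:
```python
from h import *
import pickle
D=pickle.load(open('D3.pkl','rb'))
for c,(x0,x1,y0,y1) in {'top':(270,305,165,195),'scene':(310,345,200,230)}.items():
    im=D[c]['img'].astype(int); b=(im[:,:,0]-im[:,:,2]>35); mm=np.zeros_like(b);mm[y0:y1,x0:x1]=1;b&=mm
    ys,xs=np.nonzero(b);print(c,len(xs),xs.min(),xs.max(),ys.min(),ys.max(),onplane(D[c],[[(xs.min()+xs.max())/2,(ys.min()+ys.max())/2]],70 if c=='top' else 62))
    for n in ['sleeve_center','block_center']: print(n,[(onplane(D[c],[x['uv']],55 if n[0]=='s' else 33)[0],x['confidence']) for x in (imaging.tip_of(c,n))])
p=[562.9,42.6]
r.move_to([*p,120],[-90,0,68.6])
h=r.servo_line([*p,71],velocity=50,guard=6); ob(('down',h))
effector.gripper_close(40); ob('closed'); r.sleep(.2); ob('')
```

```text
top 116 279 292 172 184 [[560.80539743  43.49246242  70.        ]]
sleeve_center [(array([557.46727726,  35.40490442,  55.        ]), 0.74), (array([565.53293672,  46.39075456,  55.        ]), 0.59)]
block_center [(array([568.06914146,  37.63184517,  33.        ]), 0.86)]
scene 136 314 327 211 224 [[562.44528722  41.51364644  62.        ]]
sleeve_center [(array([560.55840641,  37.93438297,  55.        ]), 0.73)]
block_center [(array([567.37373303,  42.81516569,  33.        ]), 0.73)]
('down', False) 21.3 [563.2  42.5  71.3] [-90.   -0.   68.6] [-0.   0.3  0.7] [-0.01 -0.02  0.  ] 0.999
closed 21.88 [563.1  42.7  71.3] [-90.   -0.   68.6] [-0.6 -0.1  3.2] [0.03 0.14 0.06] 0.307
 22.07 [563.1  42.6  71.3] [-90.   -0.   68.6] [-1.3 -0.   3.9] [ 0.04  0.17 -0.  ] 0.306
```

Run:
```python
from h import *
h=r.servo_line([563,42.6,78],velocity=15,guard=8);ob(h)
if not h:
    h=r.servo_line([563,42.6,90],velocity=25,guard=8);ob(h)
    if not h: r.servo_line([563,42.6,130],velocity=80); ob('up')
D={c:imaging.read_camera(c) for c in ['scene','top']}
a=crop(D['top'],(290,175),50,4,''); b=crop(D['scene'],(318,200),50,4,'')
cv2.imwrite('pics/d1.png',np.hstack([a,b]))
```

```text
False 22.69 [563.   42.7  78. ] [-90.   -0.   68.6] [-0.2 -0.  -0.8] [-0.04  0.03  0.03] 0.301
False 23.32 [563.   42.7  90.1] [-90.   -0.   68.6] [-0.3  0.1 -1.2] [0.02 0.01 0.02] 0.3
up 23.98 [563.   42.9 130.2] [-90.   -0.   68.6] [ 0.2 -1.4 -1.2] [-0.01  0.03  0.01] 0.301
```

View pics/d1.png

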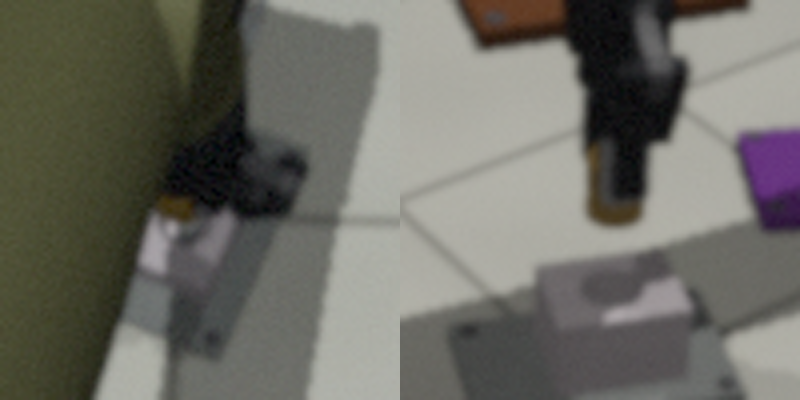

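The sleeve hangs upright in the fingers, and the block stayed flat on the stand with its bore empty. Next I'll place the sleeve in the tray.

Run:
```python
from h import *
t=[536,275]
r.move_to([*t,130],[-90,0,68.6]); ob('over')
r.servo_line([*t,45],velocity=80); ob('low')
h=r.servo_line([*t,32],velocity=6,guard=2.5); o=ob(('place',h))
if h and o['tool_pos'][2]<40:
    effector.ungrasp(); ob('open'); 
    q=readout.get_obs()['tool_pos']
    r.servo_line([q[0],q[1],130],velocity=60)
    r.move_to([440,150,250],[-90,0,68.6]); r.sleep(.2)
    D={c:imaging.read_camera(c) for c in ['scene','top']}
    a=crop(D['top'],(200,190),50,4,''); b=crop(D['scene'],(400,290),50,4,'')
    cv2.imwrite('pics/e1.png',np.hstack([a,b]))
    cv2.imwrite('pics/e2.png',D['scene']['img'][:,:,::-1])
    print([(x['confidence'],onplane(D['scene'],[x['uv']],19)[0]) for x in imaging.tip_of('scene','sleeve_center')])
```

```text
over 25.01 [536.7 272.4 130. ] [-90.1   0.1  68.4] [ 0.3 -0.2 -1.2] [-0.09 -0.01 -0.02] 0.302
low 26.23 [536.5 275.2  45.6] [-90.   -0.1  68.6] [-0.4 -0.1 -0.2] [ 0.07 -0.02  0.05] 0.304
('place', True) 27.7 [536.  275.   35.3] [-90.    0.   68.6] [-0.4  0.1  4.9] [ 0.02  0.06 -0.01] 0.31
open 28.31 [535.1 274.6  34.4] [-89.9   0.1  68.6] [ 0.4 -0.6 -0.4] [ 0.04 -0.01  0.01] 0.997
[(0.63, array([536.43362886, 267.37863155,  19.        ]))]
```

View pics/e1.png

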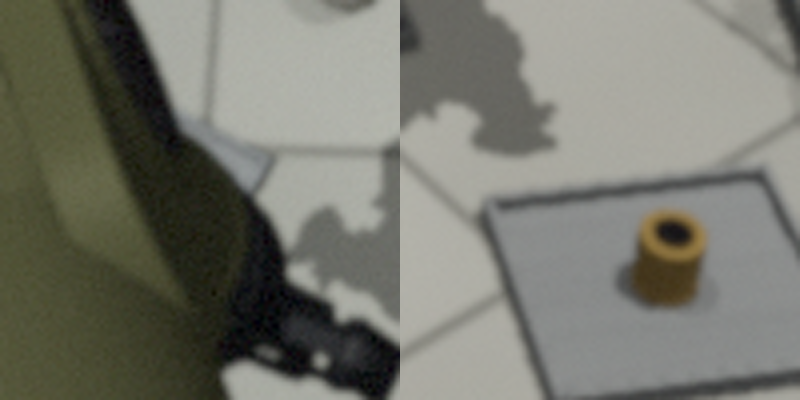

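View pics/e2.png

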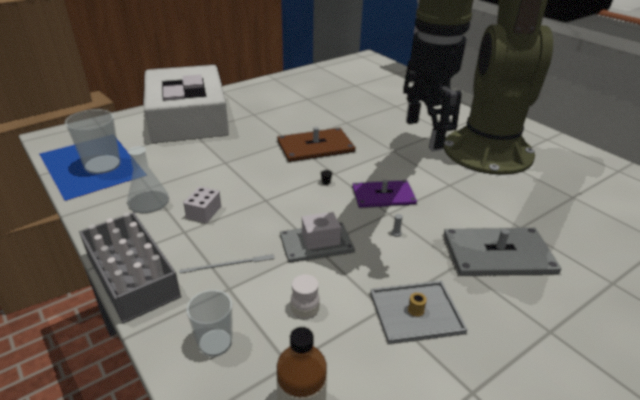

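The sleeve stands in the tray, at about (417,302) in the scene picture. The block is on the grey stand and the bystanders look unmoved. I'll check whether the slight lean of the sleeve is only perspective.

Run:
```python
from h import *
d=imaging.read_camera('scene'); ob('')
def cyl(c,z): a=np.linspace(0,6.28,25); return np.c_[c[0]+14*np.cos(a),c[1]+14*np.sin(a),np.full(25,z)]
c=(536,274.5)
P=np.vstack([cyl(c,4),cyl(c,34)])
im=crop(d,(417,303),25,12,''); im2=crop(d,(417,303),25,12,'',proj(d,P))
B=[562.9,42.4]; a=np.radians(-21.4);R=np.array([[np.cos(a),-np.sin(a)],[np.sin(a),np.cos(a)]])
Q=np.array([[32,25],[32,-25],[-32,-25],[-32,25]])@R.T+B
im3=crop(d,(318,235),25,12,'',proj(d,np.vstack([np.c_[Q,[12]*4],np.c_[Q,[54]*4]])))
cv2.imwrite('pics/f1.png',cv2.resize(np.hstack([im2,im3]),(800,400)))
```

```text
31.26 [439.9 150.4 249.2] [-90.    0.1  68.6] [-0.3  0.  -0.2] [ 0.02  0.02 -0.02] 0.997
```

View pics/f1.png

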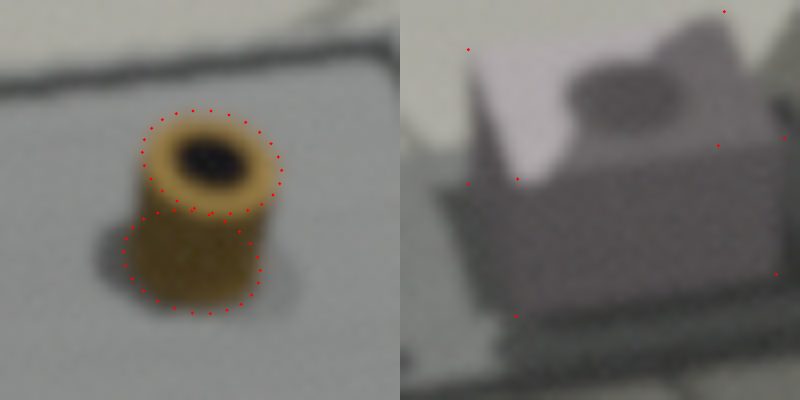

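```bash
python3 -c "
from h import *
job.hand_in(); ob('')"
```

```text
the job is handed in; nothing more can be done
the job is handed in; nothing more can be done
```

The job is done and handed in at about 31 s of the 72 s allowed; no verdict was reported.

- **Block on the stand:** I set the block over the post of the small grey stand. The post went into the hole on the first try. I pressed down slowly until the block met the base plate at the expected height, then left it there. In the readings between steps the push never showed more than about 7 N, but short peaks in between could have been missed.
- **Sleeve in the tray:** The poked-up sleeve came out freely. I lowered it with a light force guard, and it touched the tray floor at the expected height.

My last checks on the scene picture:
- **Sleeve:** an upright model at the release spot, near the tray's centre, matches its outline.
- **Block:** it looks flat on the stand, about 8 mm from the stand's centre. My block outline sat within a few millimetres of the picture.
- **Bystanders:** they look unmoved; I judged this by eye and did not measure it.
- **Robot:** the gripper was open and clear of everything.

One reading disagreed: the network put the sleeve's centre about 7 mm sideways from where I released it. That is well inside the tray's tolerance, and I trust the outline match more. The arm hid the sleeve from the top camera, so the final check rests on the scene camera alone.

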